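Unlock the coin feeder and feed three turns of coin

TASK

Take the blue key from its wooden stand, push it fully home in the lock of the white coin feeder, turn it clockwise as far as it goes to free the crank, and leave it there. Then wind the crank clockwise by its red knob up to the red mark and from there exactly three full turns more, so that it stops pointing at the mark without having overrun it, and let go. Leave everything else on the counter where it is.

Things in the scene. Friction and masses are not known exactly. Their poses are not given: they have to be found in the camera images.
- machine: White coin feeder fixed to the table; flat deck 90 mm high. Origin on the table; spans x -100 to 200 mm, y -155 to 155 mm (x points away from the robot at yaw 0). Along its rear (x 93 to 203 mm) stands a grey hopper with a closed black lid, top 150 mm above the table. Crank axis at (0, 70) mm, lock at (0, -85) mm.
- crank_axis (a point): The crank's vertical axis at deck height (90 mm above the table).
- mark (a point): Red mark on the deck, 86 mm from the crank's axis in the feeder's -x direction.
- crank_knob (a point): Middle of the red upright cylindrical knob at the crank's end, 60 mm from the axis: 26 mm diameter, 50 mm tall, spinning freely on its pin. The point is 62 mm above the deck; the knob spans 36 to 86 mm above it. It moves with the crank in a level circle. Under it is the flat steel crank arm, 22 to 31 mm above the deck.
- crank (a joint): Crank angle, rad, counted over whole turns, growing clockwise from above: 0 where the knob first points at the red mark, 6.283 more per full turn. Starts between -2.4 and -0.6; a hidden bolt stops it at about -0.2 until the lock is turned. It cannot go back past -2.7; no upper stop. Needs 2 to 3 N at the knob and stays where left.
- keyway (a point): Mouth of the keyway, at its centre, in the top of the upright brass lock, 30 mm above the deck. The slot is 18 x 8 mm with a 2.5 mm chamfer and 30 mm deep; its long side lies along this point's x axis, z is up, and it turns with the lock. A fixed steel collar of 54 mm diameter surrounds the lock, level with its top.
- lock (a joint): Lock angle in rad, growing clockwise seen from above; starts between 0 and 0.25, ends at a stop at 1.4. The bolt is wholly clear of the crank above about 1.1. The key has about 0.1 rad of play in the slot, so turn it a little further than the lock must go. Stiff (about 0.05 N m): it stays where it is left.
- key: Blue key upright in its stand, 84 mm long, 60 g. Origin at the blade's tip, z up, x along its width. Steel blade 16 x 6 mm (last 8 mm: 12 x 4) up to 30 mm; shoulder 26 x 14 mm from 30 to 36 mm, which meets the lock's top when fully home; neck; flat blue bow 44 mm wide (x), 10 mm thick (y), 44 to 84 mm above the tip. Half a turn about z makes no difference.
- keystand: Dark wooden block, fixed, 70 x 50 x 40 mm high, origin at its underside, holding the key loosely in a slot; the key's tip is 10 mm above the table. To the left or right of the feeder.
- cup: Squat chrome pencil cup with three pencils, 80 mm diameter, 75 mm high, 140 mm with pencils; origin at its underside. On the other side of the feeder from the key stand. Leave alone.
- coaster: Green coaster, 96 mm diameter, 8 mm thick, lying flat. Leave alone.
- clip1: Steel coin bag clip, 90 x 28 mm, 21 mm high. Leave alone.
- clip2: Second steel coin bag clip, as the first, lying on the feeder's black lid. Leave alone.
- tray: White plastic coin tray, 140 x 200 mm, 35 mm high. Leave alone.
- stamp: Wooden hand stamp standing upright, 40 mm diameter, 72 mm high. Leave alone.
- calculator: Grey desk calculator, 130 x 85 mm, 22 mm high, lying flat. Leave alone.
Not all that is in view belongs to the job. Several things have the shape of the key; the one meant has the colours described above.

How it is judged (in metres and radians):
On the way, in this order (a step that is already met when the one before it is completed fails the run):
1. the key is fully home in the lock (horizontal distance between key and keyway below 0.004 m and z of key in the frame of keyway below -0.026 m and angle between key's own z axis and vertical below 0.12 rad), for 0.1 s.
2. the key, fully home, has turned the lock clockwise to the end (all of step 1 and value of joint lock above 1.15 rad), for 0.1 s.
3. the crank has passed the mark for the first time (value of joint crank above 0.1 rad), for 0.1 s.
At the end, for the whole second after the job is handed in: The crank rests exactly three full turns past its first meeting with the red mark, within 0.2 rad (about 12 mm at the knob); the key stands fully home (shoulder within 4 mm of the lock's top, centred within 4 mm) in the lock, which is turned clockwise to its end (above 1.15 rad) (all of step 2 and value of joint crank between 18.65 and 19.05 rad and velocity of joint crank between -0.05 and 0.05 rad/s); the robot touches nothing.
It fails at once if a bystander is moved more than 25 mm (distance of any of cup, coaster, clip1, clip2, tray, stamp, calculator from where it was at the start of the episode above 0.025 m).
It fails at once if the cup or stamp is tipped over (angle between any of cup, stamp's own z axis and vertical above 0.5 rad).
It fails at once if the crank overruns the mark after the third turn by more than 0.3 rad (value of joint crank above 19.15 rad).
It also fails if it takes over 72 s, if anything falls off the work surface, if the arm or the gripper's body presses on something with over 40 N, if the wrist force passes 120 N, or if a joint passes its speed limit or range.

ROBOT

A 6-joint arm with a two-finger parallel gripper is mounted at the origin on the work surface. World frame = base frame: x ahead of the robot, y to its left, z up, the work surface at z = 0. Lengths are in m, angles in degrees, forces in N, time in s.
With the tool pointing down it reaches from about 0.375 to 0.9 m from the base axis. Payload 3.1 kg.
Tool frame: the origin (TCP) lies midway between the tips of the shut fingers; the grasp point (between the pads) lies 19 mm behind it; z points along the fingers, y is the line along which they close (so a half turn about z gives the same grasp; the last joint's range is limited). The gripper opens to 87 mm and grips with 3 to 60 N. Pads are 19 mm wide; open, the fingers measure 117 mm over their backs; the gripper's body (75 mm by 190 mm) begins 51 mm behind the grasp point.
Start: joints at [-10.227, 30.224, 82.088, -0, 67.689, -10.227], TCP at [0.625, 0, 0.223] pointing down, gripper open.
Joint ranges: [-176.69, 176.69], [-43.24, 126.21], [12.49, 139.97], [-82, 262], [0, 151.66], [-163.58, 163.58]. Speed limits (degrees/s): [159.86, 159.86, 180, 180, 180, 180].

INTERFACE

Orientations are given as a 3x3 rotation matrix whose columns are the frame's x, y, z axes.
In Python, from rig import read_state, optics, bot gives the robot as it stands. The module is installed in compiled form; this text tells all that it offers.
- The arm moves only by the tool send_rows, never from a script. Its argument "commands" is a list of rows, each a list of 7 numbers: the turn, a rotation vector about the tool's x, y, z in units of 5 degrees (1.0 is 5 degrees), then the shift along the tool's x, y, z in units of 30 mm (1.0 is 30 mm), then the opening, from 0 (shut) to 1 (fully open). In form: [[rx, ry, rz, tx, ty, tz, gripper], ...]. A call has 1 to 20 rows; each row is the pose to reach, as a shift and turn from the pose commanded when the call began, along the tool's axes at that moment; what a row does not reach only later rows make up. A row lasts 1/12 s, in which the tool goes at most 41.7 mm and 7.16 degrees, less where a joint would pass 70% of its speed; a pose out of reach is approached as far as the arm can. A call with a gripper value outside its range is refused whole. The fingers move at their own pace and stop on an object; the grip force is fixed at half the most. Time passes only in rows, so rows that repeat a pose let the fingers close. It gives the time, the measured TCP pose, the force, the opening and the grip force at its end, in the units of the state.
- read_state(): the state, without advancing time (a new reading comes with each control period).
- optics.capture(name): name is "scene" or "side" or "wrist"; returns a dict with "image" (420x560x3 uint8, blue, green, red), "intrinsics" (3x3 intrinsics, pixels), "extrinsics" (4x4, takes a point from world to camera coordinates); the wrist camera has in their place "T_tool_cam" (4x4, takes a point from camera to tool coordinates, whose origin is the TCP and whose axes are the flange's). Camera axes: x right, y down, z forward; pixel columns grow to the right and rows downward; lengths in m; the calibration is good to about 2 mm. A picture is of the moment at which its call begins: read the wrist's pose just before it. There is no depth.
- bot.hand_in(): hands the job in; it is judged then, once.
The state is a dict: "time_s": time; "joint_positions": joint angles; "qvel": joint speeds; "tau": joint torques, N m; "position": TCP position; "tcp_rot": TCP orientation; "force": force on the tool from outside, world axes, zero at the start; "moment": the same for the moment, N m; "opening": opening from 0.0 (shut) to 1.0 (fully open); "grasp_force": force on a finger pad.
Only numpy, scipy, OpenCV 4.12 (cv2) and the standard library are available. Lean on these libraries where they do the work, as an engineer would, in place of code of your own. Each camera call takes 0.05 s, during which the arm holds its last target. There are 200 camera calls.

## Working session

There is one attempt and no reset: what is moved stays moved. The work goes in short steps, Python scripts to look and compute and a tool call to move; the robot and the scene stay as the last step left them, time stands still between calls to the robot, and variables do not carry over. Pictures are saved under pics/ and viewed, at most 10 in all, crops included, and the job is handed in when it is done.

Besides the shell and the picture viewer there is one more tool, called after "Emit:" as name(argument=value, ...) on one line, values as JSON. send_rows: Moves the arm, as the interface text tells. Its arguments: {"type":"object","properties":{"commands":{"type":"array","items":{"type":"array","items":{"type":"number"}}}},"required":["commands"]}

```bash
mkdir -p pics; python3 - <<'E'
from rig import read_state, optics
import cv2,numpy as np
s=read_state();print(s)
for n in("scene","side","wrist"):
    c=optics.capture(n);cv2.imwrite(f"pics/{n}0.png",c["image"]);print(n,{k:np.round(v,4).tolist() for k,v in c.items() if k!="image"})
E
```

```text
{'time_s': 0.0, 'joint_positions': array([-1.02290581e+01,  3.02771741e+01,  8.21593130e+01, -2.25624603e-03,
        6.76879934e+01, -1.02266033e+01]), 'qvel': array([ 0.03818973,  0.05604774, -0.09033297,  0.0472097 , -0.00911761,
        0.00397666]), 'tau': array([-5.45745443e-04, -4.40045428e+01, -1.76593530e+01,  6.32597599e-02,
        5.83207863e-02, -1.53719384e-04]), 'position': array([6.24244545e-01, 1.35265445e-04, 2.21574602e-01]), 'tcp_rot': array([[ 2.82288868e-05,  9.99997700e-01, -2.14453123e-03],
       [ 9.99999938e-01, -2.74784352e-05,  3.49965981e-04],
       [ 3.49906248e-04, -2.14454098e-03, -9.99997639e-01]]), 'force': array([ 0.02521473,  0.82009159, -0.02531331]), 'moment': array([-0.02118342, -0.032468  ,  0.00331032]), 'grasp_force': 0.0, 'opening': 0.9972425094197859}
scene {'intrinsics': [[412.7909, 0.0, 281.9363], [0.0, 412.7909, 208.0639], [0.0, 0.0, 1.0]], 'extrinsics': [[0.2773, 0.9608, -0.0057, -0.1541], [0.6567, -0.1939, -0.7288, -0.265], [-0.7013, 0.1983, -0.6847, 1.6066], [0.0, 0.0, 0.0, 1.0]]}
side {'intrinsics': [[502.3936, 0.0, 284.4116], [0.0, 502.3936, 223.8058], [0.0, 0.0, 1.0]], 'extrinsics': [[-0.868, -0.4963, -0.0145, 0.4884], [-0.2901, 0.5307, -0.7964, 0.2392], [0.4029, -0.6871, -0.6046, 1.0558], [0.0, 0.0, 0.0, 1.0]]}
wrist {'intrinsics': [[375.3476, 0.0, 276.1464], [0.0, 375.3476, 203.5734], [0.0, 0.0, 1.0]], 'T_tool_cam': [[-0.0006, -0.9668, -0.2554, 0.0704], [1.0, -0.0007, 0.0001, 0.0], [-0.0003, -0.2554, 0.9668, -0.163], [0.0, 0.0, 0.0, 1.0]]}
```

View pics/scene0.png

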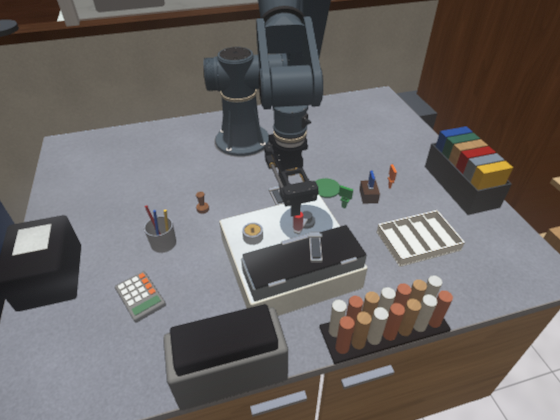

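View pics/side0.png

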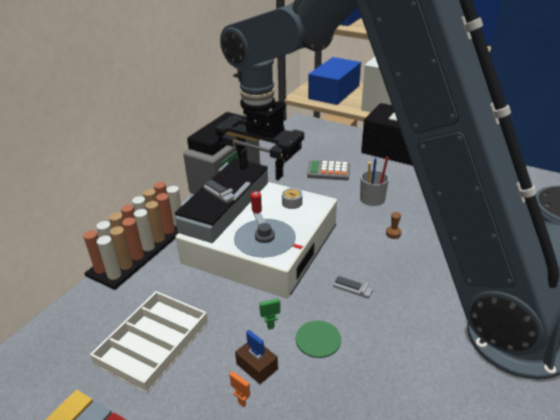

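The scene view shows the blue key in its stand at (371,180), the lock at (253,232) and the knob at (298,222). In the side view the key is at (255,343), the knob at (256,202), the mark at (297,246) and the lock at (292,198).

```bash
cat > h.py <<'E'
from rig import read_state, optics
import cv2,numpy as np
def cap(n):
    s=read_state();c=optics.capture(n);K=c["intrinsics"]
    if n=="wrist":
        T=np.eye(4);T[:3,:3]=s["tcp_rot"];T[:3,3]=s["position"];T=T@c["T_tool_cam"]
    else: T=np.linalg.inv(c["extrinsics"])
    return c["image"],K,T
def ray(v,u):
    im,K,T=v
    d=T[:3,:3]@np.linalg.solve(K,[u[0],u[1],1.]);return T[:3,3],d/np.linalg.norm(d)
def plane(v,u,z):
    o,d=ray(v,u);return o+d*(z-o[2])/d[2]
def tri(a,ua,b,ub):
    A=np.zeros((3,3));B=np.zeros(3);L=[]
    for o,d in(ray(a,ua),ray(b,ub)):
        P=np.eye(3)-np.outer(d,d);A+=P;B+=P@o;L.append((P,o))
    x=np.linalg.solve(A,B);return x,[round(float(np.linalg.norm(P@(x-o)))*1000,1) for P,o in L]
def proj(v,p):
    im,K,T=v;q=np.linalg.inv(T)@np.r_[p,1];q=K@q[:3];return q[:2]/q[2]
def mask(im,col):
    h=cv2.cvtColor(im,cv2.COLOR_BGR2HSV);H,S,V=[h[...,i].astype(int) for i in range(3)]
    if col=="blue":m=(abs(H-113)<13)&(S>130)&(V>50)
    if col=="red":m=((H<5)|(H>174))&(S>170)&(V>80)
    if col=="brass":m=(H>10)&(H<30)&(S>70)&(V>70)
    return m.astype(np.uint8)
def blobs(im,col,win=None,amin=8):
    m=mask(im,col)
    if win:
        w=np.zeros_like(m);x0,y0,x1,y1=win;w[y0:y1,x0:x1]=1;m&=w
    n,l,st,c=cv2.connectedComponentsWithStats(m)
    return [(int(st[i,4]),np.round(c[i],1),st[i,:4].tolist(),l==i) for i in range(1,n) if st[i,4]>=amin]
E
python3 - <<'E'
from h import *
S=cap("scene");D=cap("side")
W={"blue":((350,160,390,210),(235,320,280,365)),"red":((285,190,315,240),(240,180,320,260)),"brass":((240,220,268,245),(275,180,310,212))}
for c,(a,b) in W.items():
    A=blobs(S[0],c,a);B=blobs(D[0],c,b)
    for i in A:print(c,"S",i[:3])
    for i in B:
        print(c,"D",i[:3])
    for i in A:
      for j in B:
        x,e=tri(S,i[1],D,j[1]);print("  ",x.round(4),e)
print("mark on z=.09",[plane(D,b[1],.09).round(4) for b in blobs(D[0],"red",W["red"][1])])
print("lock z=.12",[plane(D,b[1],.12).round(4) for b in blobs(D[0],"brass",W["brass"][1])])
E
```

```text
blue S (21, array([371.8, 174.6]), [370, 171, 4, 9])
blue D (252, array([255. , 342.9]), [247, 331, 17, 24])
   [0.433  0.3343 0.083 ] [1.1, 1.1]
red D (126, array([255.6, 202.3]), [251, 193, 9, 19])
brass S (136, array([252. , 229.3]), [245, 224, 15, 11])
brass D (110, array([291.5, 193.3]), [284, 189, 16, 9])
   [ 0.5936 -0.0931  0.1197] [0.7, 0.7]
mark on z=.09 [array([ 0.6769, -0.0513,  0.09  ])]
lock z=.12 [array([ 0.5932, -0.0936,  0.12  ])]
```

Emit:
send_rows(commands=[[0, 0, 0, 3, -1.7, 0, 1], [0, 0, 0, 5.5, -3.2, 0, 1], [0, 0, 0, 8, -4.6, 0, 1], [0, 0, 0, 11.1, -6.4, 0, 1], [0, 0, 0, 11.1, -6.4, 0, 1], [0, 0, 0, 11.1, -6.4, 0, 1], [0, 0, 0, 11.1, -6.4, 0, 1], [0, 0, 0, 11.1, -6.4, 0, 1], [0, 0, 0, 11.1, -6.4, 0, 1], [0, 0, 0, 11.1, -6.4, 0, 1], [0, 0, 0, 11.1, -6.4, 0, 1], [0, 0, 0, 11.1, -6.4, 0, 1], [0, 0, 0, 11.1, -6.4, 0, 1]])

```text
time_s: 1.33
position: [0.4339, 0.332, 0.2225]
tcp_rot: [[0.001, 1.0, 0.001], [1.0, -0.001, -0.001], [-0.001, 0.001, -1.0]]
force: [-0.9, -1.0, 0.0]
opening: 1.0
grasp_force: 0.0
```

```bash
python3 - <<'E'
from h import *
V=cap("wrist");cv2.imwrite("pics/w1.png",V[0]);s=read_state();print(s["position"].round(4),s["tcp_rot"].round(4).tolist())
S=cap("scene");D=cap("side")
print([b[:3] for b in blobs(V[0],"blue")])
for c in("red",):
    A=blobs(S[0],c,(280,195,335,260));B=blobs(D[0],c,(200,170,320,260))
    for i in A:print(c,"S",i[:3])
    for j in B:print("D",j[:3])
    for i in A:
      for j in B:
        x,e=tri(S,i[1],D,j[1]);print("  ",x.round(4),e)
A=blobs(S[0],"brass",(240,220,268,245));B=blobs(D[0],"brass",(275,180,310,212))
for i in A:
      for j in B:
        x,e=tri(S,i[1],D,j[1]);print("lock",x.round(4),e)
cv2.imwrite("pics/s2.png",cv2.resize(S[0][160:300,200:400],None,fx=4,fy=4,interpolation=cv2.INTER_CUBIC))
E
```

```text
[0.4341 0.3317 0.2225] [[0.0019, 1.0, 0.0003], [1.0, -0.0019, -0.0005], [-0.0005, 0.0003, -1.0]]
[(55, array([285.1, 181.9]), [275, 179, 21, 8]), (653, array([284.5, 195.6]), [258, 185, 53, 23])]
red S (8, array([294.1, 202.2]), [293, 201, 3, 4])
lock [ 0.5935 -0.093   0.1198] [0.6, 0.6]
```

View pics/w1.png

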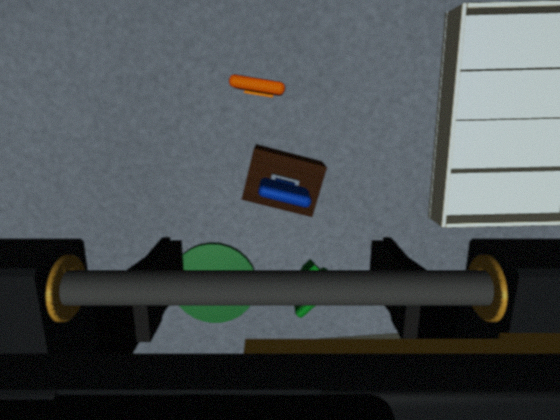

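View pics/s2.png

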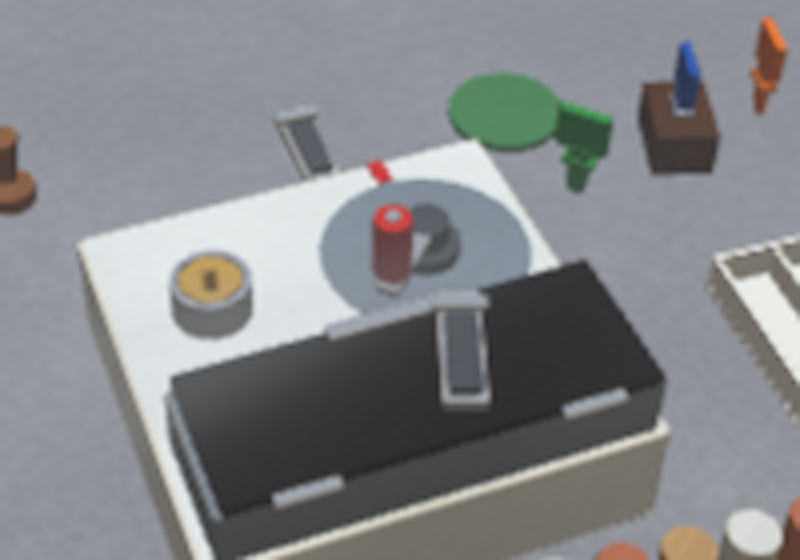

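The wrist view shows the key bow's top edge at (284,195), about 20° off the image's horizontal. The scene crop shows the mark at scene (294.8,202.8) and the lock with its slot at (252.8,229.8).

```bash
python3 - <<'E'
from h import *
V=cap("wrist");S=cap("scene")
b=[b for b in blobs(V[0],"blue",(250,170,320,215),200)][0]
ys,xs=np.nonzero(b[3]);r=cv2.minAreaRect(np.c_[xs,ys].astype(np.float32));print(r)
p=cv2.boxPoints(r);p=p[np.argsort(p[:,0])];l=p[:2].mean(0);q=p[2:].mean(0)
P,Q=plane(V,l,.094),plane(V,q,.094);print("top",P.round(4),Q.round(4),(P+Q)[:2]/2,np.linalg.norm(P-Q),np.degrees(np.arctan2(*(Q-P)[1::-1])))
# stand corners, top z=.04
st=[(255.5,147),(326,164),(312,215),(244,200)]
C=np.array([plane(V,u,.04)[:2] for u in st]);print("stand",C.round(4).tolist(),C.mean(0),[np.linalg.norm(C[i]-C[i-1]).round(4) for i in range(4)],np.degrees(np.arctan2(*(C[1]-C[0])[::-1])))
print("green",plane(V,(310,287),.08))
M=plane(S,(294.75,202.75),.09);L=plane(S,(252.9,229.7),.12);print(M,L,np.linalg.norm((M-L)[:2]))
L=(L+np.array([.5933,-.0933,.12]))/2
d=(M-L)[:2];y=np.arctan2(d[1],d[0])-np.arctan2(155,-86);print("yaw",np.degrees(y))
R=lambda a:np.array([[np.cos(a),-np.sin(a)],[np.sin(a),np.cos(a)]])
A=L[:2]+R(y)@[0,.155];print("axis",A,A-M[:2])
k=plane(S,(298.4,213.5),.176);print("knob",k,np.linalg.norm(k[:2]-A),np.degrees(np.arctan2(*(k[:2]-A)[::-1])))
print(read_state()["joint_positions"])
E
```

```text
((284.1685485839844, 195.26966857910156), (53.81637954711914, 12.891945838928223), 12.994616508483887)
top [0.4197 0.3369 0.094 ] [0.4616 0.3268 0.094 ] [0.44068128 0.33185337] 0.04309985245549593 -13.52598772416043
stand [[0.4154, 0.3644], [0.4804, 0.3485], [0.4685, 0.2993], [0.4036, 0.3144]] [0.441999   0.33164649] [np.float64(0.0514), np.float64(0.0669), np.float64(0.0507), np.float64(0.0666)] -13.722144049545234
green [0.464188   0.24403784 0.08      ]
[0.49647399 0.05663048 0.09      ] [ 0.59674159 -0.09081245  0.12      ] 0.17830594274318573
yaw 4.512474925273061
axis [0.58282599 0.06246331] [0.08635201 0.00583283]
knob [0.62705661 0.02405572 0.176     ] 0.05857892423540336 -40.969363646403266
[ 2.56972501e+01  2.41677954e+01  9.34545179e+01 -7.34149666e-03
  6.23815037e+01  2.58308526e+01]
```

Emit:
send_rows(commands=[[0, 0, -1.4, 0.02, 0.23, 0, 0.45], [0, 0, -2.8, 0.02, 0.23, 0, 0.45], [0, 0, -4.2, 0.02, 0.23, 0, 0.45], [0, 0, -5.6, 0.02, 0.23, 0, 0.45], [0, 0, -7, 0.02, 0.23, 0.4, 0.45], [0, 0, -8.4, 0.02, 0.23, 0.8, 0.45], [0, 0, -9.8, 0.02, 0.23, 1.2, 0.45], [0, 0, -11.2, 0.02, 0.23, 1.6, 0.45], [0, 0, -12.6, 0.02, 0.23, 2, 0.45], [0, 0, -14, 0.02, 0.23, 2.4, 0.45], [0, 0, -15.3, 0.02, 0.23, 2.8, 0.45], [0, 0, -15.3, 0.02, 0.23, 3.2, 0.45], [0, 0, -15.3, 0.02, 0.23, 3.2, 0.45], [0, 0, -15.3, 0.02, 0.23, 3.2, 0.45]])

```text
time_s: 2.75
position: [0.4399, 0.333, 0.1261]
tcp_rot: [[-0.972, 0.235, -0.001], [0.235, 0.972, -0.001], [0.001, -0.001, -1.0]]
force: [0.2, -0.1, 0.1]
opening: 0.445
grasp_force: 0.0
```

```bash
python3 - <<'E'
from h import *
V=cap("wrist");cv2.imwrite("pics/w2.png",V[0]);s=read_state();print(s["position"].round(4),s["tcp_rot"].round(4).tolist(),s["opening"])
print([b[:3] for b in blobs(V[0],"blue")])
E
```

```text
[0.4404 0.3333 0.1268] [[-0.9721, 0.2346, 0.0001], [0.2346, 0.9721, 0.0001], [-0.0001, 0.0001, -1.0]] 0.45048559110813924
[(1327, array([271.6, 230.8]), [263, 187, 18, 84])]
```

View pics/w2.png

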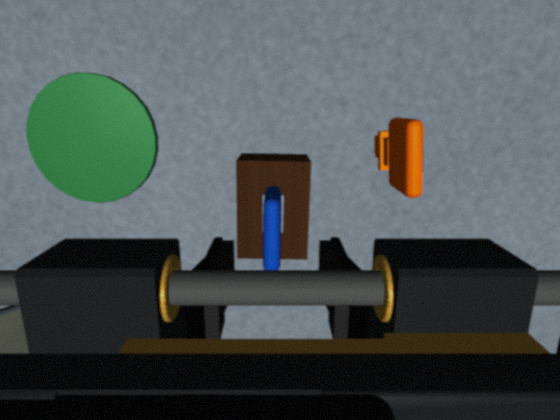

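The key's bow stands upright between the fingers at column 272, aligned with the pads. I'll centre, descend, grip and lift.

Emit:
send_rows(commands=[[0, 0, 0, 0, -0.07, 0.8, 0.45], [0, 0, 0, 0, -0.07, 1.6, 0.45], [0, 0, 0, 0, -0.07, 2.27, 0.45], [0, 0, 0, 0, -0.07, 2.27, 0.45], [0, 0, 0, 0, -0.07, 2.27, 0.45], [0, 0, 0, 0, -0.07, 2.27, 0], [0, 0, 0, 0, -0.07, 2.27, 0], [0, 0, 0, 0, -0.07, 2.27, 0], [0, 0, 0, 0, -0.07, 2.27, 0], [0, 0, 0, 0, -0.07, 2.27, 0], [0, 0, 0, 0, -0.07, 2.27, 0], [0, 0, 0, 0, -0.07, 2.27, 0]])

```text
time_s: 3.8
position: [0.4396, 0.3317, 0.059]
tcp_rot: [[-0.972, 0.233, 0.001], [0.233, 0.972, 0.0], [-0.001, 0.001, -1.0]]
force: [-0.3, -0.9, 4.2]
opening: 0.11
grasp_force: 30.0
```

Emit:
send_rows(commands=[[0, 0, 0, 0, -0.07, -0.7, 0], [0, 0, 0, 0, -0.07, -1.7, 0], [0, 0, 0, 0, -0.07, -2.8, 0], [0, 0, 0, -0.3, -0.4, -3.9, 0], [0, 0, 0, -0.9, -1.2, -4.9, 0], [0, 0, 0, -1.6, -2.1, -5.5, 0], [0, 0, 0, -2.4, -3.1, -6.03, 0], [0, 0, 0, -3.2, -4.1, -6.03, 0], [0, 0, 0, -4, -5.1, -6.03, 0], [0, 0, 0, -4.8, -6.1, -6.03, 0], [0, 0, 0, -5.6, -7.1, -6.03, 0], [0, 0, 0, -6.4, -8.1, -6.03, 0], [0, 0, 0, -7.2, -9.1, -6.03, 0], [0, 0, 0, -8, -10.1, -6.03, 0], [0, 0, 0, -8.8, -11.1, -6.03, 0], [0, 0, 0, -9.3, -11.8, -6.03, 0], [0, 0, 0, -9.6, -12.2, -6.03, 0], [0, 0, 0, -9.6, -12.2, -6.03, 0], [0, 0, 0, -9.6, -12.2, -6.03, 0], [0, 0, 0, -9.6, -12.2, -6.03, 0]])

```text
time_s: 5.47
position: [0.6329, -0.0897, 0.2389]
tcp_rot: [[-0.973, 0.232, -0.002], [0.232, 0.973, 0.002], [0.002, 0.001, -1.0]]
force: [-0.2, -0.3, -1.1]
opening: 0.115
grasp_force: 30.0
```

```bash
python3 - <<'E'
from h import *
V=cap("wrist");s=read_state();print(s["position"].round(4),s["tcp_rot"].round(4).tolist(),s["opening"],s["joint_positions"].round(1))
np.save("v3.npy",V[2]);cv2.imwrite("pics/w3raw.png",V[0])
cv2.imwrite("pics/w3.png",cv2.resize(V[0][60:280,150:410],None,fx=3,fy=2.7,interpolation=cv2.INTER_CUBIC))
print([b[:3] for b in blobs(V[0],"brass",None,50)],[b[:3] for b in blobs(V[0],"blue")])
print("lock at",proj(V,[.5945,-.092,.12]))
E
```

```text
[ 0.633  -0.0894  0.2392] [[-0.9728, 0.2318, -0.0015], [0.2318, 0.9728, 0.0012], [0.0018, 0.0008, -1.0]] 0.11038475715068219 [-18.1  30.4  78.8   0.   70.9 -94.7]
[(2317, array([261.2, 150.1]), [233, 121, 58, 58]), (181, array([  6.7, 228.4]), [0, 220, 17, 18]), (180, array([ 20.2, 243.5]), [11, 235, 20, 18]), (326, array([232.9, 292.4]), [230, 260, 7, 62]), (332, array([319.5, 292.6]), [316, 260, 8, 62])] [(692, array([276.1, 256.6]), [264, 241, 26, 30]), (843, array([276. , 321.5]), [264, 305, 25, 34])]
lock at [259.94654188 150.22415328]
```

View pics/w3.png

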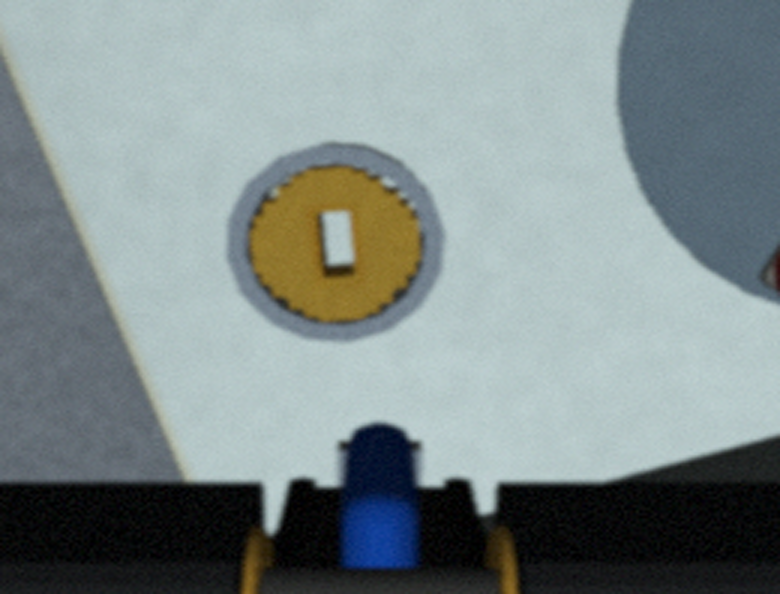

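The wrist crop shows the brass lock with its slot (crop centre about (338,241), i.e. image (262.7,149.3)). The slot is a few degrees off the image's vertical, and the blue key is held squarely.

```bash
python3 - <<'E'
from h import *
im=cv2.imread("pics/w3raw.png");K=cap("wrist")[1];V=(im,K,np.load("v3.npy"))
b=max(blobs(im,"brass",None,50),key=lambda t:t[0]);m=b[3].astype(np.uint8)
cs,_=cv2.findContours(m,cv2.RETR_EXTERNAL,cv2.CHAIN_APPROX_NONE);e=cv2.fitEllipse(cs[0]);print("disc",e,plane(V,e[0],.12).round(4))
fill=cv2.drawContours(np.zeros_like(m),cs,0,1,-1);hole=fill&(1-m)
w=np.zeros_like(hole);w[125:175,247:279]=1;hole&=w
n,l,st,c=cv2.connectedComponentsWithStats(hole);i=1+np.argmax(st[1:,4]);ys,xs=np.nonzero(l==i)
r=cv2.minAreaRect(np.c_[xs,ys].astype(np.float32));print("hole",r,st[i])
# subpixel: bright interior
big=cv2.resize(im[110:190,220:300],None,fx=8,fy=8,interpolation=cv2.INTER_CUBIC);hsv=cv2.cvtColor(big,cv2.COLOR_BGR2HSV)
for nm,mm in(("bright",(hsv[...,1]<70)),("dark+bright",(hsv[...,1]<70)|(hsv[...,2]<75))):
    mm=mm.astype(np.uint8);w=np.zeros_like(mm);w[170:500,240:430]=1;mm&=w
    n,l,st,c=cv2.connectedComponentsWithStats(mm);i=1+np.argmax(st[1:,4]);ys,xs=np.nonzero(l==i)
    pts=np.c_[xs/8+220-.44,ys/8+110-.44].astype(np.float32);r=cv2.minAreaRect(pts);print(nm,st[i],r)
    bp=cv2.boxPoints(r);ls=[np.linalg.norm(bp[k]-bp[k-1]) for k in range(4)]
    k=int(np.argmax(ls));P,Q=[plane(V,bp[j],.12) for j in(k-1,k)];d=P-Q
    g=np.array([plane(V,p,.12)[:2] for p in pts[::7]]);cov=np.linalg.eigh(np.cov(g.T))[1][:,1]
    print(" yaw rect",np.degrees(np.arctan2(d[1],d[0]))%180," pca",np.degrees(np.arctan2(cov[1],cov[0]))%180,"ctr z.12",plane(V,r[0],.12).round(4),"z.09",plane(V,r[0],.09).round(4))
E
```

```text
disc ((261.29345703125, 149.97532653808594), (55.87762451171875, 56.34408187866211), 149.50692749023438) [ 0.5946 -0.091   0.12  ]
hole ((262.0, 149.5), (23.0, 10.0), 90.0) [257 138  11  24 231]
bright [  293   224    93   170 13060] ((261.98089599609375, 148.09481811523438), (20.869138717651367, 10.278693199157715), 84.35944366455078)
 yaw rect 171.8419982144885  pca 170.6731391373745 ctr z.12 [ 0.5933 -0.0901  0.12  ] z.09 [ 0.5963 -0.092   0.09  ]
dark+bright [  293   224    93   193 14674] ((262.1256408691406, 149.5360870361328), (23.68241310119629, 10.431981086730957), 85.36454010009766)
 yaw rect 170.4318601734942  pca 169.22569457429736 ctr z.12 [ 0.5944 -0.0903  0.12  ] z.09 [ 0.5975 -0.0921  0.09  ]
```

Emit:
send_rows(commands=[[0, 0, -0.4, 0.6, -0.17, 0.3, 0], [0, 0, -0.82, 1.27, -0.35, 1, 0], [0, 0, -0.82, 1.27, -0.35, 1.7, 0], [0, 0, -0.82, 1.27, -0.35, 1.9, 0], [0, 0, -0.82, 1.27, -0.35, 1.9, 0], [0, 0, -0.82, 1.27, -0.35, 1.9, 0], [0, 0, -0.82, 1.27, -0.35, 1.9, 0]])

```text
time_s: 6.15
position: [0.5961, -0.0928, 0.1837]
tcp_rot: [[-0.987, 0.163, 0.003], [0.163, 0.987, -0.001], [-0.003, -0.001, -1.0]]
force: [-0.6, 0.5, -0.8]
opening: 0.112
grasp_force: 30.0
```

```bash
python3 - <<'E'
from h import *
s=read_state();print(s["position"].round(4),s["tcp_rot"].round(4).tolist(),s["force"])
V=cap("wrist");S=cap("scene");D=cap("side")
a=lambda im,u,n:cv2.resize(im[int(u[1])-n//2:int(u[1])+n//2,int(u[0])-n//2:int(u[0])+n//2],(400,400),interpolation=cv2.INTER_CUBIC)
p=[.5945,-.091,.13]
cv2.imwrite("pics/c4.png",np.hstack([a(S[0],proj(S,p),60),a(D[0],proj(D,p),60)]))
A=blobs(S[0],"blue",(230,185,280,240));B=blobs(D[0],"blue",(260,140,320,210))
print([x[:3] for x in A],[x[:3] for x in B])
E
```

```text
[ 0.5961 -0.0928  0.1837] [[-0.9867, 0.1625, 0.003], [0.1625, 0.9867, -0.001], [-0.0031, -0.0005, -1.0]] [-0.59494931  0.53197408 -0.77384746]
[(49, array([249.7, 203.7]), [248, 198, 5, 12])] [(80, array([294.7, 167.2]), [289, 159, 9, 18])]
```

View pics/c4.png

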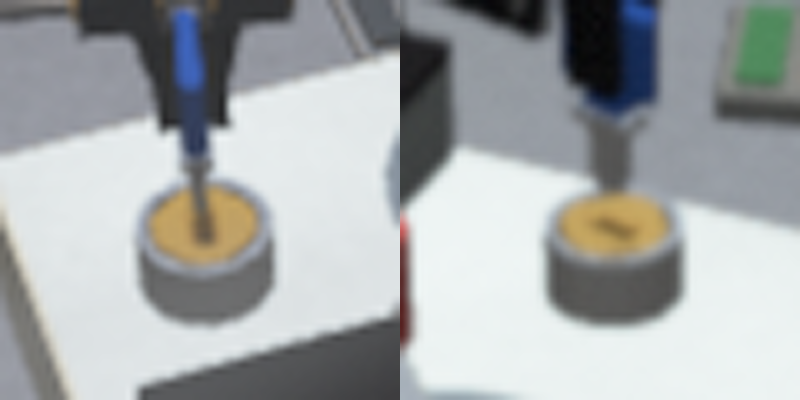

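Emit:
send_rows(commands=[[0, 0, 0, 0, 0, 0, 0], [0, 0, 0, 0, 0, 0, 0]])

```text
time_s: 6.47
position: [0.5949, -0.0929, 0.1829]
tcp_rot: [[-0.987, 0.163, 0.001], [0.163, 0.987, -0.0], [-0.001, -0.0, -1.0]]
force: [-0.3, -0.1, 0.6]
opening: 0.112
grasp_force: 30.0
```

Emit:
send_rows(commands=[[0, 0, 0, 0, 0, 0, 0], [0, 0, 0, 0, 0, 0, 0]])

```text
time_s: 6.63
position: [0.5945, -0.0929, 0.1825]
tcp_rot: [[-0.987, 0.163, 0.0], [0.163, 0.987, -0.0], [-0.0, -0.0, -1.0]]
force: [-0.2, 0.0, -0.0]
opening: 0.113
grasp_force: 30.0
```

Emit:
send_rows(commands=[[0, 0, 0, 0.03, 0.05, 0, 0], [0, 0, 0, 0.03, 0.05, 0.1, 0], [0, 0, 0, 0.03, 0.05, 0.2, 0], [0, 0, 0, 0.03, 0.05, 0.3, 0], [0, 0, 0, 0.03, 0.05, 0.4, 0], [0, 0, 0, 0.03, 0.05, 0.5, 0], [0, 0, 0, 0.03, 0.05, 0.6, 0], [0, 0, 0, 0.03, 0.05, 0.7, 0], [0, 0, 0, 0.03, 0.05, 0.75, 0], [0, 0, 0, 0.03, 0.05, 0.75, 0], [0, 0, 0, 0.03, 0.05, 0.75, 0]])

```text
time_s: 7.55
position: [0.5938, -0.0912, 0.1597]
tcp_rot: [[-0.987, 0.163, -0.0], [0.163, 0.987, 0.0], [0.0, -0.0, -1.0]]
force: [-0.4, -0.1, -0.2]
opening: 0.116
grasp_force: 30.0
```

Emit:
send_rows(commands=[[0, 0, 0, 0, 0, 0.1, 0], [0, 0, 0, 0, 0, 0.2, 0], [0, 0, 0, 0, 0, 0.3, 0], [0, 0, 0, 0, 0, 0.4, 0], [0, 0, 0, 0, 0, 0.5, 0], [0, 0, 0, 0, 0, 0.6, 0], [0, 0, 0, 0, 0, 0.66, 0], [0, 0, 0, 0, 0, 0.66, 0]])

```text
time_s: 8.22
position: [0.5935, -0.0911, 0.1394]
tcp_rot: [[-0.987, 0.163, -0.001], [0.163, 0.987, 0.0], [0.001, 0.0, -1.0]]
force: [0.2, 0.1, -0.5]
opening: 0.112
grasp_force: 30.0
```

Emit:
send_rows(commands=[[0, 0, 0, 0, 0, 0.05, 0], [0, 0, 0, 0, 0, 0.1, 0], [0, 0, 0, 0, 0, 0.1, 0], [0, 0, 0, 0, 0, 0.1, 0]])

```text
time_s: 8.55
position: [0.594, -0.0912, 0.139]
tcp_rot: [[-0.987, 0.163, 0.001], [0.163, 0.987, -0.0], [-0.001, -0.0, -1.0]]
force: [-3.5, 0.8, 9.0]
opening: 0.112
grasp_force: 30.0
```

Emit:
send_rows(commands=[[0, 0, 1, 0, 0, -0.03, 0], [0, 0, 2, 0, 0, -0.03, 0], [0, 0, 3, 0, 0.01, -0.03, 0], [0, 0, 4, 0, 0.01, -0.03, 0], [0, 0, 5, 0, 0.01, -0.03, 0], [0, 0, 6, 0, 0.01, -0.03, 0], [0, 0, 7, 0, 0.02, -0.03, 0], [0, 0, 8, -0.01, 0.02, -0.03, 0], [0, 0, 9, -0.01, 0.02, -0.03, 0], [0, 0, 10, -0.01, 0.02, -0.03, 0], [0, 0, 11, -0.01, 0.03, -0.03, 0], [0, 0, 12, -0.02, 0.03, -0.03, 0], [0, 0, 13, -0.02, 0.03, -0.03, 0], [0, 0, 14, -0.02, 0.03, -0.03, 0], [0, 0, 14.6, -0.02, 0.03, -0.03, 0], [0, 0, 14.6, -0.02, 0.03, -0.03, 0], [0, 0, 14.6, -0.02, 0.03, -0.03, 0]])

```text
time_s: 9.97
position: [0.5949, -0.0909, 0.139]
tcp_rot: [[-0.134, 0.991, 0.001], [0.991, 0.134, -0.001], [-0.001, 0.001, -1.0]]
force: [-1.8, -0.4, 5.9]
opening: 0.109
grasp_force: 30.0
```

```bash
python3 - <<'E'
from rig import read_state
s=read_state();print(s["moment"],s["force"],s["tcp_rot"].round(3).tolist(),s["joint_positions"].round(1))
E
```

```text
[-0.21412926  0.36656214 -0.00835344] [-1.76724563 -0.42920757  5.88270425] [[-0.134, 0.991, 0.001], [0.991, 0.134, -0.001], [-0.001, 0.001, -1.0]] [-19.3  34.4  90.   -0.1  55.6 -27. ]
```

Emit:
send_rows(commands=[[0, 0, 0.6, 0, 0, 0, 0], [0, 0, 1.2, 0, 0, 0, 0], [0, 0, 1.2, 0, 0, 0, 0]])

```text
time_s: 10.22
position: [0.595, -0.0909, 0.139]
tcp_rot: [[-0.03, 1.0, 0.001], [1.0, 0.03, -0.001], [-0.002, 0.001, -1.0]]
force: [-2.5, -0.4, 6.6]
opening: 0.111
grasp_force: 30.0
```

```bash
python3 - <<'E'
from rig import read_state
s=read_state();print(s["moment"],s["force"],s["tcp_rot"].round(3).tolist(),s["joint_positions"].round(1))
E
```

```text
[-0.10389788  0.31009641  0.39808236] [-2.45569964 -0.38227694  6.61309451] [[-0.03, 1.0, 0.001], [1.0, 0.03, -0.001], [-0.002, 0.001, -1.0]] [-19.3  34.4  89.9  -0.1  55.6 -21. ]
```

The moment reached 0.40 N m after 79° of turn, so the lock is at its stop. I'll release and lift.

Emit:
send_rows(commands=[[0, 0, 0, 0, 0, 0, 0], [0, 0, 0, 0, 0, 0, 0.5], [0, 0, 0, 0, 0, 0, 0.5], [0, 0, 0, 0, 0, 0, 0.5], [0, 0, 0, 0, 0, 0, 0.5], [0, 0, 0, 0, 0, -0.5, 0.5], [0, 0, 0, 0, 0, -1.3, 0.5], [0, 0, 0, 0, 0, -2.3, 0.5], [0, 0, -1, 0.3, 0.1, -3.3, 0.55], [0, 0, -2, 0.8, 0.3, -3.7, 0.55], [0, 0, -3, 1.3, 0.5, -3.7, 0.55], [0, 0, -4, 2, 0.7, -3.7, 0.55], [0, 0, -5, 2.6, 0.9, -3.7, 0.55], [0, 0, -6, 3.2, 1.1, -3.7, 0.55], [0, 0, -7, 3.7, 1.2, -3.7, 0.55], [0, 0, -8, 4, 1.29, -3.7, 0.55], [0, 0, -9, 4, 1.29, -3.7, 0.55], [0, 0, -10, 4, 1.29, -3.7, 0.55], [0, 0, -11, 4, 1.29, -3.7, 0.55], [0, 0, -12, 4, 1.29, -3.7, 0.55]])

```text
time_s: 11.88
position: [0.6298, 0.031, 0.2485]
tcp_rot: [[-0.882, 0.471, -0.001], [0.471, 0.882, 0.0], [0.001, -0.0, -1.0]]
force: [-0.4, 0.1, -0.2]
opening: 0.551
grasp_force: 0.0
```

Emit:
send_rows(commands=[[0, 0, -1.2, 0, 0, 0, 0.55], [0, 0, -2.4, 0, 0, 0, 0.55], [0, 0, -3.6, 0, 0, 0, 0.55], [0, 0, -4.8, 0, 0, 0, 0.55], [0, 0, -6, 0, 0, 0, 0.55], [0, 0, -6.6, 0, 0, 0, 0.55], [0, 0, -6.6, 0, 0, 0, 0.55], [0, 0, -6.6, 0, 0, 0, 0.55]])

```text
time_s: 12.55
position: [0.6298, 0.0307, 0.2486]
tcp_rot: [[-0.997, -0.079, -0.001], [-0.079, 0.997, 0.0], [0.001, 0.0, -1.0]]
force: [-0.5, -0.3, 0.5]
opening: 0.555
grasp_force: 0.0
```

```bash
python3 - <<'E'
from h import *
V=cap("wrist");s=read_state();print(s["position"].round(4),s["tcp_rot"].round(4).tolist(),s["opening"],s["joint_positions"].round(1))
np.save("v5.npy",V[2]);cv2.imwrite("pics/w5.png",V[0])
print("red",[b[:3] for b in blobs(V[0],"red")],"blue",[b[:3] for b in blobs(V[0],"blue")])
print(proj(V,[.583,.0625,.09]),proj(V,[.497,.0566,.09]),proj(V,[.627,.024,.176]))
E
```

```text
[0.6298 0.0307 0.2487] [[-0.9969, -0.0789, -0.0004], [-0.0789, 0.9969, 0.0002], [0.0004, 0.0003, -1.0]] 0.5482982352197888 [  -7.4   29.1   79.5    0.    71.3 -101.9]
red [(381, array([321.9,  24. ]), [315, 10, 15, 29]), (801, array([265., 209.]), [247, 192, 37, 36])] blue [(1017, array([ 88.5, 144.5]), [54, 134, 69, 20])]
[316.95853923 135.38357036] [321.06787037  24.42831979] [264.98287185 209.37256809]
```

View pics/w5.png

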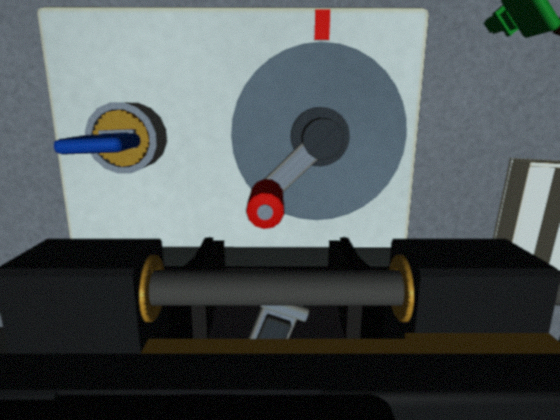

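The wrist view shows the key standing home in the lock and turned across (about (120,138)). The mark is at (322,24), the disc centre about (319.5,130.5) and the knob top about (265,211).

```bash
python3 - <<'E'
from h import *
im=cv2.imread("pics/w5.png");V=(im,cap("wrist")[1],np.load("v5.npy"))
M=plane(V,(321.9,24),.09)
for z in(.09,.092):print("disc",plane(V,(319.5,130.5),z)[:2])
k=plane(V,(265.2,211.5),.176);print("M",M,"knob",k)
A=plane(V,(319.5,130.5),.091)[:2];d=M[:2]-A;e=k[:2]-A
print("mark ang",np.degrees(np.arctan2(d[1],d[0])),np.linalg.norm(d),"knob ang",np.degrees(np.arctan2(e[1],e[0])),np.linalg.norm(e))
E
```

```text
disc [0.57879068 0.06420588]
disc [0.5786771  0.06396842]
M [0.49664084 0.05721922 0.09      ] knob [0.62842798 0.02424323 0.176     ]
mark ang -175.21775596577757 0.08237984045014657 knob ang -38.722077706679904 0.06369490361308484
```

Emit:
send_rows(commands=[[0, 0, 0, 0.06, -0.21, 0.3, 0.55], [0, 0, 0, 0.06, -0.21, 1, 0.55], [0, 0, 0, 0.06, -0.21, 1.8, 0.55], [0, 0, 0, 0.06, -0.21, 2.6, 0.55], [0, 0, 0, 0.06, -0.21, 3.2, 0.55], [0, 0, 0, 0.06, -0.21, 3.5, 0.55], [0, 0, 0, 0.06, -0.21, 3.5, 0.55], [0, 0, 0, 0.06, -0.21, 3.5, 0.2], [0, 0, 0, 0.06, -0.21, 3.5, 0.1], [0, 0, 0, 0.06, -0.21, 3.5, 0.1], [0, 0, 0, 0.06, -0.21, 3.5, 0.1], [0, 0, 0, 0.06, -0.21, 3.5, 0.1], [0, 0, 0, 0.06, -0.21, 3.5, 0.1]])

```text
time_s: 13.73
position: [0.6296, 0.0238, 0.1452]
tcp_rot: [[-0.997, -0.08, 0.003], [-0.08, 0.997, -0.001], [-0.003, -0.001, -1.0]]
force: [0.3, -2.2, 3.7]
opening: 0.294
grasp_force: 30.0
```

Emit:
send_rows(commands=[[0, 0, 0, 0.41, -0.32, 3.5, 0.1], [0, 0, 0, 0.41, -0.32, 0, 0.1]])

```text
time_s: 13.9
position: [0.6206, 0.0105, 0.1213]
tcp_rot: [[-0.997, -0.082, -0.01], [-0.082, 0.997, -0.004], [0.01, -0.003, -1.0]]
force: [21.1, -26.5, -46.8]
opening: 0.254
grasp_force: 19.6
```

That first row carried a stray downward shift, which was my slip; the second row undid it. I'll let it settle and check before going on.

Emit:
send_rows(commands=[[0, 0, 0, 0, 0, 0, 0.1], [0, 0, 0, 0, 0, 0, 0.1], [0, 0, 0, 0, 0, 0, 0.1]])

```text
time_s: 14.15
position: [0.6182, 0.0133, 0.1427]
tcp_rot: [[-0.997, -0.08, 0.001], [-0.08, 0.997, 0.0], [-0.001, 0.0, -1.0]]
force: [1.6, -0.0, -0.6]
opening: 0.113
grasp_force: 1.2
```

```bash
python3 - <<'E'
from h import *
V=cap("wrist");s=read_state();print(s["position"].round(4),s["tcp_rot"].round(4).tolist(),s["opening"],s["force"],s["grasp_force"])
D=cap("side")
cv2.imwrite("pics/w6.png",np.hstack([V[0][::1,80:480],cv2.resize(D[0][130:280,180:340],(400,420))]))
E
```

```text
[0.6177 0.0137 0.1433] [[-0.9968, -0.08, 0.001], [-0.08, 0.9968, 0.0002], [-0.001, 0.0002, -1.0]] 0.10768092767936698 [ 2.77144985  0.33668846 -1.43355764] 1.1075975862331688
```

View pics/w6.png

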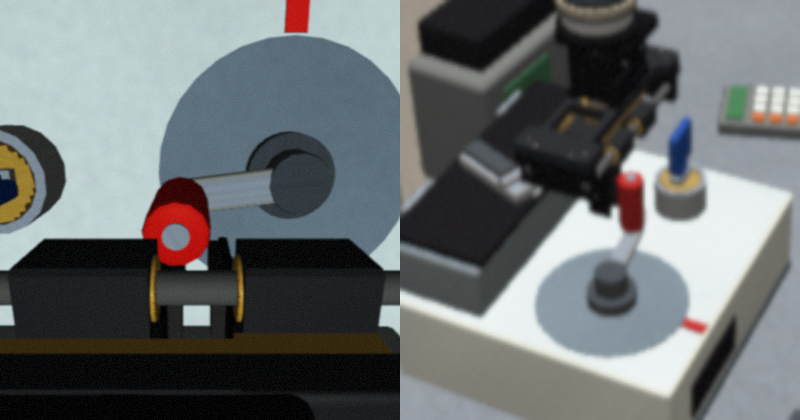

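The knob slipped out and the crank has turned part way towards the mark. The knob's top is now at image (255,237), and nothing else was disturbed. I'll regrasp it.

```bash
python3 - <<'E'
from h import *
V=cap("wrist");s=read_state();t=s["position"]
k=plane(V,(255.2,237),.176);A=np.array([.5825,.0633]);e=k[:2]-A
a=np.degrees(np.arctan2(e[1],e[0]));print(k,np.linalg.norm(e),"phi",(184.6-a)%360-360)
R=s["tcp_rot"];print("tool shift units",(R.T@(k-t))/.03)
ph=np.radians((184.6-a));kk=A+.06*np.array([np.cos(np.radians(a)),np.sin(np.radians(a))]);print(kk,(R.T@(np.r_[kk,.143]-t))/.03)
E
```

```text
[0.59586083 0.00534163 0.176     ] 0.059478433030601734 phi -98.38130531209208
tool shift units [ 0.73313334 -0.23636361 -1.06467443]
[0.59597799 0.0048334 ] [ 0.7320608  -0.25376321  0.03532483]
```

Emit:
send_rows(commands=[[0, 0, 0, -0.1, 0, -0.7, 0.1], [0, 0, 0, -0.1, 0, -1.6, 0.1], [0, 0, 0, 0, 0, -2.2, 0.3], [0, 0, 0, 0.4, -0.1, -2.2, 0.55], [0, 0, 0, 0.73, -0.25, -2.2, 0.55], [0, 0, 0, 0.73, -0.25, -2.2, 0.55], [0, 0, 0, 0.73, -0.25, -2.2, 0.55], [0, 0, 0, 0.73, -0.25, -2.2, 0.55], [0, 0, 0, 0.73, -0.25, -1.5, 0.55], [0, 0, 0, 0.73, -0.25, -0.7, 0.55], [0, 0, 0, 0.73, -0.25, 0, 0.55], [0, 0, 0, 0.73, -0.25, 0, 0.55], [0, 0, 0, 0.73, -0.25, 0, 0.1], [0, 0, 0, 0.73, -0.25, 0, 0.1], [0, 0, 0, 0.73, -0.25, 0, 0.1], [0, 0, 0, 0.73, -0.25, 0, 0.1], [0, 0, 0, 0.73, -0.25, 0, 0.1], [0, 0, 0, 0.73, -0.25, 0, 0.1]])

```text
time_s: 15.8
position: [0.597, 0.0039, 0.1447]
tcp_rot: [[-0.997, -0.08, 0.003], [-0.08, 0.997, -0.001], [-0.003, -0.002, -1.0]]
force: [0.5, -1.2, 3.1]
opening: 0.288
grasp_force: 30.0
```

Emit:
send_rows(commands=[[0, 0, 0, 0.45, -0.01, 0, 0.1], [0, 0, 0, 0.96, 0.1, 0, 0.1], [0, 0, 0, 1.43, 0.34, 0, 0.1], [0, 0, 0, 1.81, 0.69, 0, 0.1], [0, 0, 0, 2.09, 1.13, 0, 0.1], [0, 0, 0, 2.25, 1.63, 0, 0.1], [0, 0, 0, 2.28, 1.98, 0, 0.1], [0, 0, 0, 2.28, 1.98, 0, 0.1], [0, 0, 0, 2.28, 1.98, 0, 0.1]])

```text
time_s: 16.55
position: [0.5275, 0.0593, 0.1447]
tcp_rot: [[-0.997, -0.08, 0.01], [-0.08, 0.997, 0.001], [-0.011, 0.0, -1.0]]
force: [6.1, 3.1, -0.6]
opening: 0.287
grasp_force: 30.0
```

Emit:
send_rows(commands=[[0, 0, 0, -0.2, 0.62, 0, 0.1], [0, 0, 0, -0.48, 1.18, 0, 0.1], [0, 0, 0, -0.92, 1.62, 0, 0.1], [0, 0, 0, -1.48, 1.9, 0, 0.1], [0, 0, 0, -2.1, 2, 0, 0.1], [0, 0, 0, -2.72, 1.9, 0, 0.1], [0, 0, 0, -3.28, 1.62, 0, 0.1], [0, 0, 0, -3.72, 1.18, 0, 0.1], [0, 0, 0, -4, 0.62, 0, 0.1], [0, 0, 0, -4.1, 0, 0, 0.1], [0, 0, 0, -4, -0.62, 0, 0.1], [0, 0, 0, -3.72, -1.18, 0, 0.1], [0, 0, 0, -3.28, -1.62, 0, 0.1], [0, 0, 0, -2.72, -1.9, 0, 0.1], [0, 0, 0, -2.1, -2, 0, 0.1], [0, 0, 0, -1.48, -1.9, 0, 0.1], [0, 0, 0, -0.92, -1.62, 0, 0.1], [0, 0, 0, -0.48, -1.18, 0, 0.1], [0, 0, 0, -0.2, -0.62, 0, 0.1], [0, 0, 0, -0.1, 0, 0, 0.1]])

```text
time_s: 18.22
position: [0.5276, 0.0575, 0.1446]
tcp_rot: [[-0.997, -0.079, 0.006], [-0.079, 0.997, -0.002], [-0.006, -0.002, -1.0]]
force: [4.4, -2.2, 0.4]
opening: 0.288
grasp_force: 30.0
```

```bash
python3 - <<'E'
from h import *
V=cap("wrist");D=cap("side");S=cap("scene");s=read_state();print(s["position"].round(4),s["tcp_rot"].round(4).tolist(),s["opening"],s["force"],s["grasp_force"])
cv2.imwrite("pics/w7.png",np.hstack([V[0][:,80:480],cv2.resize(D[0][130:280,180:340],(400,420))]))
print([b[:3] for b in blobs(V[0],"red")],"D",[b[:3] for b in blobs(D[0],"red",(180,130,340,280))],"S",[b[:3] for b in blobs(S[0],"red",(240,150,350,280))])
E
```

```text
[0.5275 0.0595 0.1445] [[-0.9967, -0.0811, 0.0043], [-0.0811, 0.9967, 0.0008], [-0.0043, 0.0005, -1.0]] 0.29130918215097146 [1.88834678 1.96872444 3.97588462] 29.999773297458887
[(678, array([277.9, 173.4]), [269, 156, 19, 36]), (919, array([275.6, 262. ]), [246, 251, 60, 20]), (70, array([276. , 306.1]), [264, 305, 25, 5])] D [(85, array([288.5, 223.3]), [284, 213, 8, 21])] S [(9, array([300.9, 187. ]), [298, 185, 6, 4])]
```

View pics/w7.png

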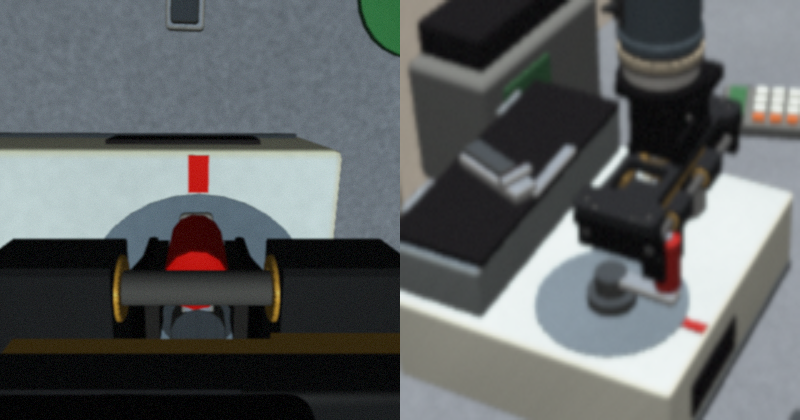

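The knob is still gripped and in line with the mark (mark at (278,173), knob column 276), so one turn is done. Two more follow.

Emit:
send_rows(commands=[[0, 0, 0, -0.1, 0.62, 0, 0.1], [0, 0, 0, -0.38, 1.18, 0, 0.1], [0, 0, 0, -0.82, 1.62, 0, 0.1], [0, 0, 0, -1.38, 1.9, 0, 0.1], [0, 0, 0, -2, 2, 0, 0.1], [0, 0, 0, -2.62, 1.9, 0, 0.1], [0, 0, 0, -3.18, 1.62, 0, 0.1], [0, 0, 0, -3.62, 1.18, 0, 0.1], [0, 0, 0, -3.9, 0.62, 0, 0.1], [0, 0, 0, -4, 0, 0, 0.1], [0, 0, 0, -3.9, -0.62, 0, 0.1], [0, 0, 0, -3.62, -1.18, 0, 0.1], [0, 0, 0, -3.18, -1.62, 0, 0.1], [0, 0, 0, -2.62, -1.9, 0, 0.1], [0, 0, 0, -2, -2, 0, 0.1], [0, 0, 0, -1.38, -1.9, 0, 0.1], [0, 0, 0, -0.82, -1.62, 0, 0.1], [0, 0, 0, -0.38, -1.18, 0, 0.1], [0, 0, 0, -0.1, -0.62, 0, 0.1], [0, 0, 0, 0, 0, 0, 0.1]])

```text
time_s: 20.03
position: [0.5276, 0.0569, 0.1446]
tcp_rot: [[-0.997, -0.079, 0.005], [-0.079, 0.997, -0.002], [-0.005, -0.002, -1.0]]
force: [4.8, -1.9, 1.4]
opening: 0.286
grasp_force: 30.0
```

```bash
python3 - <<'E'
from h import *
V=cap("wrist");s=read_state();print(s["position"].round(4),s["opening"],s["force"],s["grasp_force"])
print([b[:3] for b in blobs(V[0],"red")])
E
```

```text
[0.5275 0.0602 0.1446] 0.29019779393404044 [2.26962772 1.73594853 3.40933602] 30.00133550260216
[(649, array([279.5, 173.5]), [270, 156, 19, 36]), (915, array([275.6, 262. ]), [246, 250, 60, 21]), (72, array([276.1, 306.1]), [265, 305, 24, 4])]
```

Knob still held (opening 0.29, 30 N) and back at the mark. Third turn, ending with a slower approach.

Emit:
send_rows(commands=[[0, 0, 0, -0.1, 0.62, 0, 0.1], [0, 0, 0, -0.38, 1.18, 0, 0.1], [0, 0, 0, -0.82, 1.62, 0, 0.1], [0, 0, 0, -1.38, 1.9, 0, 0.1], [0, 0, 0, -2, 2, 0, 0.1], [0, 0, 0, -2.62, 1.9, 0, 0.1], [0, 0, 0, -3.18, 1.62, 0, 0.1], [0, 0, 0, -3.62, 1.18, 0, 0.1], [0, 0, 0, -3.9, 0.62, 0, 0.1], [0, 0, 0, -4, 0, 0, 0.1], [0, 0, 0, -3.9, -0.62, 0, 0.1], [0, 0, 0, -3.62, -1.18, 0, 0.1], [0, 0, 0, -3.18, -1.62, 0, 0.1], [0, 0, 0, -2.62, -1.9, 0, 0.1], [0, 0, 0, -2, -2, 0, 0.1], [0, 0, 0, -1.38, -1.9, 0, 0.1], [0, 0, 0, -0.82, -1.62, 0, 0.1], [0, 0, 0, -0.38, -1.18, 0, 0.1], [0, 0, 0, -0.17, -0.8, 0, 0.1], [0, 0, 0, -0.06, -0.5, 0, 0.1]])

```text
time_s: 21.75
position: [0.5307, 0.0432, 0.1445]
tcp_rot: [[-0.997, -0.08, 0.005], [-0.08, 0.997, -0.001], [-0.005, -0.001, -1.0]]
force: [4.2, -1.0, 5.9]
opening: 0.289
grasp_force: 30.0
```

Emit:
send_rows(commands=[[0, 0, 0, 0.04, 0.2, 0, 0.1], [0, 0, 0, 0.06, 0.4, 0, 0.1], [0, 0, 0, 0.06, 0.45, 0, 0.1], [0, 0, 0, 0.06, 0.45, 0, 0.1], [0, 0, 0, 0.06, 0.45, 0, 0.1]])

```text
time_s: 22.17
position: [0.5277, 0.0569, 0.1444]
tcp_rot: [[-0.997, -0.081, 0.002], [-0.081, 0.997, -0.0], [-0.002, -0.001, -1.0]]
force: [2.0, 0.7, 8.8]
opening: 0.291
grasp_force: 30.0
```

```bash
python3 - <<'E'
from h import *
V=cap("wrist");s=read_state();print(s["position"].round(4),s["opening"],s["force"],s["grasp_force"])
print([b[:3] for b in blobs(V[0],"red")])
m=plane(V,[b for b in blobs(V[0],"red") if b[1][1]<200][0][1],.09);print(m)
E
```

```text
[0.5277 0.0568 0.1444] 0.28684975236315413 [1.74514664 0.0690497  9.12799438] 29.999845325946808
[(648, array([279.5, 173.5]), [271, 156, 18, 36]), (932, array([276.1, 261.9]), [246, 250, 60, 21]), (68, array([276.5, 306.1]), [265, 305, 24, 4])]
[0.49740187 0.05716915 0.09      ]
```

Emit:
send_rows(commands=[[0, 0, 0, 0, 0.08, 0, 0.1], [0, 0, 0, 0, 0.08, 0, 0.1], [0, 0, 0, 0, 0.08, 0, 0.1], [0, 0, 0, 0, 0.08, 0, 0.55], [0, 0, 0, 0, 0.08, 0, 0.55], [0, 0, 0, 0, 0.08, 0, 0.55], [0, 0, 0, 0, 0.08, 0, 0.55], [0, 0, 0, 0, 0.08, -0.5, 0.55], [0, 0, 0, 0, 0.08, -1.3, 0.55], [0, 0, 0, 0, 0.08, -2.3, 0.55], [0, 0, 0, -1, 0.08, -3.3, 0.55], [0, 0, 0, -2.2, 0.08, -3.5, 0.55], [0, 0, 0, -3, 0.08, -3.5, 0.55], [0, 0, 0, -3.3, 0.08, -3.5, 0.55], [0, 0, 0, -3.3, 0.08, -3.5, 0.55], [0, 0, 0, -3.3, 0.08, -3.5, 0.55], [0, 0, 0, -3.3, 0.08, -3.5, 0.55]])

```text
time_s: 23.63
position: [0.6222, 0.0674, 0.247]
tcp_rot: [[-0.997, -0.08, -0.005], [-0.08, 0.997, 0.0], [0.005, 0.001, -1.0]]
force: [-0.2, 0.3, -0.2]
opening: 0.546
grasp_force: 0.0
```

```bash
python3 - <<'E'
from h import *
V=cap("wrist");cv2.imwrite("pics/w8.png",V[0]);s=read_state();print(s["position"].round(4),s["opening"],s["force"])
B=blobs(V[0],"red");print([b[:3] for b in B],"blue",[b[:3] for b in blobs(V[0],"blue")])
# flat top circle of the knob: grey pin in it
for b in B:
    ys,xs=np.nonzero(b[3]);print(b[0],"extent",xs.min(),xs.max(),ys.min(),ys.max(),plane(V,b[1],.176).round(4),plane(V,b[1],.152).round(4),plane(V,b[1],.09).round(4))
S=cap("scene");D=cap("side")
A=blobs(S[0],"blue",(220,170,290,250));B=blobs(D[0],"blue",(260,130,330,210))
for i in A:
  for j in B:
    x,e=tri(S,i[1],D,j[1]);print("key bow",x.round(4),e,i[0],j[0])
A=blobs(S[0],"red",(270,180,330,260));B=blobs(D[0],"red",(230,170,330,270))
for i in A:
  for j in B:
    x,e=tri(S,i[1],D,j[1]);print("red",x.round(4),e,i[0],j[0])
E
```

```text
[0.6224 0.0674 0.2473] 0.549168628399821 [0.64745449 0.26361824 0.5429432 ]
[(1327, array([274.4,  48.8]), [254, 17, 42, 58])] blue [(13, array([ 54.9, 141.2]), [51, 141, 10, 2]), (9, array([ 65. , 140.7]), [62, 140, 7, 2]), (957, array([ 30.8, 152.5]), [0, 144, 65, 18])]
1327 extent 254 295 17 74 [0.5214 0.0592 0.176 ] [0.5181 0.0588 0.152 ] [0.5096 0.0579 0.09  ]
key bow [ 0.5875 -0.0897  0.1603] [2.8, 2.8] 36 112
red [0.5139 0.0611 0.1589] [5.8, 5.8] 10 137
```

```bash
python3 -c "
from rig import bot
print(bot.hand_in())"
```

```text
the job is handed in; nothing more can be done
None
```

I handed the job in at about 24 s: the key was home with the lock turned to its stop, and the crank was wound three turns past the mark and let go pointing at it. On the way I sent one wrong downward move that knocked the knob out of the grip, with about 58 N on the wrist, and I regrasped it. No verdict came back.

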